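# Flip the drying clay tile with a turner

### The arm

A 7-joint arm with a two-finger parallel gripper is mounted at the origin on the work surface. World frame = base frame: x ahead of the robot, y to its left, z up, the work surface at z = 0. Lengths are in m, angles in rad, forces in N, time in s.
With the tool pointing down it reaches from about 0.4 to 0.85 m from the base axis. Payload 4.5 kg.
Tool frame: the origin (TCP) lies between the finger pads; the fingertips stand 19 mm ahead of it and the grasp point (between the pads) is the TCP (r.tips_ahead is the distance from the TCP to the fingertips, in m); z points along the fingers, y is the line along which they close (so a half turn about z gives the same grasp; the last joint's range is limited). The gripper opens to 88 mm and grips with 3 to 60 N. Pads are 18 mm wide; open, the fingers measure 123 mm over their backs; the gripper's body (75 mm by 187 mm) begins 45 mm behind the grasp point.
Start: joints at [-1.165, 0.689, -0.195, 1.565, 0.157, 0.902, -0.215], TCP at [0.227, 0.582, 0.258] pointing down, gripper open.
Joint ranges: [-3.01, 3.01], [-0.46, 2.08], [-1.47, 1.51], [0.13, 2.56], [-1, 4.14], [0.04, 2.09], [-2.66, 2.66]. Speed limits (rad/s): [2.57, 2.57, 3.14, 3.14, 3.14, 3.14, 3.14].

### API

Orientations are given as a unit quaternion [x, y, z, w].
In Python, from plant import r, cams, models gives the robot as it stands. The module is installed in compiled form; this text tells all that it offers.
- The arm moves only by the tool jog_arm, never from a script. Its arguments are lists of equal length, an entry for each row: "turn": the turn, a rotation vector about the tool's x, y, z in rad, a list of three; "translation": the shift along the tool's x, y, z in m, a list of three; "grip": the closure, from 0 (fully open) to 1 (shut). In form: {"turn": [[ax, ay, az], ...], "translation": [[tx, ty, tz], ...], "grip": [grip, ...]}. A call has 1 to 20 rows; each row is the pose to reach, as a shift and turn from the pose commanded when the call began, along the tool's axes at that moment; what a row does not reach only later rows make up. A row lasts 1/8 s, in which the tool goes at most 62.5 mm and 10.7 degrees, less where a joint would pass 70% of its speed; a pose out of reach is approached as far as the arm can. A call with a gripper value outside its range is refused whole. The fingers move at their own pace and stop on an object; "force" is the grip in N (left out, the last holds). Time passes only in rows, so rows that repeat a pose let the fingers close. It gives the time, the measured TCP pose, the force, the opening and the grip force at its end, in the units of the state.
- r.get_state(): the state, without advancing time (a new reading comes with each control period).
- cams.snapshot(name): name is "scene" or "top" or "wrist"; returns the picture (400x640x3 uint8, red, green, blue); there is no depth.
- cams.camera_params(name): a dict with "fx", "fy", "cx", "cy" (pixels), "k1" (the pictures are not rectified: a ray, as slopes to the right and down, at radius r is drawn at 1 + k1 r^2 times it, then the intrinsics apply), "eye" and "orientation" of the camera in the world. Camera axes: x right, y up, looking along -z (the intrinsics and any distortion apply to the point x, -y, -z); pixel columns grow to the right and rows downward; lengths in m; the calibration is good to about 2 mm. A picture is of the moment at which its call begins: read the wrist's pose just before it. camera_params takes no time and is no camera call; for the wrist camera it gives the pose at the moment of the call.
- r.finish_job(): hands the job in; it is judged then, once.
Trained networks look in the newest picture that a camera, given by its name, has taken for a name from the list of things; names that differ only in an ending like _2 or _b are one class to them, and where a whole thing is asked for, a point or a joint stands for the part that bears it (a point fixed in the world has none). Each returns a list of dicts, best first, with "p" (0 to 1); they miss things now and then, are a little off and sometimes report something else, mostly with a low value. They report only what shows in the picture. A call takes as long as a camera call. They do not tell look-alikes from the thing itself.
- models.find_in(camera, name): "position" ([x, y, z] in m, in world coordinates, good to about 4 mm: the middle of the surface that is visible of it).
- models.masks_of(camera, name): "pixels" (400x640 bool, what is visible of it).
- models.place_of(camera, name): "position" ([x, y, z] in m, in world coordinates, good to about 4 mm: a listed point, or the origin of a listed thing).
The state is a dict: "clock": time; "q": joint angles; "qd": joint speeds; "joint_torque": joint torques, N m; "tool_pos": TCP position; "eef_rot": TCP orientation; "contact_force": force on the tool from outside, world axes, zero at the start; "moment": the same for the moment, N m; "opening": opening from 0.0 (shut) to 1.0 (fully open); "finger_force": force on a finger pad.
Only numpy, scipy, OpenCV 4.12 (cv2) and the standard library are available. Lean on these libraries where they do the work, as an engineer would, in place of code of your own. Each camera call takes 0.05 s, during which the arm holds its last target. There are 200 camera calls.

### The job

The clay tile on the drying slats is dry on its pale top but still damp underneath. Take the turner out of the pulled-out drawer tray, lift the tile off the slats on its blade, and flip the tile over onto the cork mat so that it lies flat with the dark damp face up; keep it low all the while, within about a hand's length of the ledge. Never touch the soft clay with the gripper, leave the menorah, cup and coin dish as they stand, and finish by laying the turner flat on its blade beside the tile, not touching it.

Things in the scene. Friction and masses are not known exactly. Their poses are not given: they have to be found in the camera images.
- turner: Cranked steel turner, 0.15 kg: flat blade 90 x 70 x 2 mm, two thin rods rising from its heel to a round red handle parallel to it. Origin: centre of the blade's underside. x to the blade's tip (blade x -45 to 45 mm, 6 mm rods -68 to -42, steep from -60, handle -176 to -64), z up out of the blade's top, on the handle's side. Put down, it stands on its blade, handle level in the air; balance point x about -31 mm.
- turner_grip (a point): Point on the axis of the turner's handle (22 mm thick, 112 mm long), 92 mm behind the turner's origin and 48 mm above the blade's underside: a good place to hold it, firmly, from straight above or with the hand leaning 45 degrees to either side. Held leaning left, it can be rolled over to a hand leaning right, which turns the blade 90 degrees on edge. Axes as turner.
- tile: Square clay tile 108 x 108 x 7 mm, about 0.15 kg, stiff. At the start it lies across the two slats of the drying rack, pale dry face up; the other face is dark brown with a pressed star. Origin: centre of the dark face (underneath at the start). z points out of the pale face, up at the start and down once it is flipped. x and y run along its sides.
- tile_center (a point): The middle of the tile, 3.5 mm inside it from either face.
- rack: Drying rack, fixed: plywood board 150 (x) x 130 (y) x 4 mm and on it two pine slats along x, each 150 x 10 x 30 mm, at y = +47 and -47 mm: 84 mm clear between them, tops 34 mm above the ledge. The gap under the tile, 30 mm high and open at both ends, takes the turner's blade along x. Origin: centre of the underside, on the ledge. x points roughly away from the robot.
- mat: Cork mat lying fixed on the ledge, 220 (x) x 260 (y) x 4 mm. Origin: centre of its underside. Mat and rack change places from time to time.
- tray_floor (a point): Middle of the inner floor of the lower tray of the translucent drawer unit at the left end (unit 166 mm wide, 178 high), pulled out to its stop towards the robot. Inside, the tray measures 292 (x, its pull-out direction) x 140 mm, floor 10 mm and rim 81 mm above the ledge. The turner starts in it on its blade, handle to the robot, and the deep walls leave room only for fingers pointing straight down.
- menorah: Bystander: bright ceramic menorah, 62 (x) x 232 (y) mm, nine cups in a row, 103 mm high. Origin: centre of its underside.
- cup: Bystander: turquoise plastic cup, 72 mm across the rim, 95 mm high, light. Origin: centre of its underside.
- coin_dish: Bystander: round steel dish with coins, 116 mm across, 24 mm high. Origin: centre of its underside.
Mind the look-alikes: they are no part of the job. What is meant by the tile is not red, and is the smaller of those in its own colour.

How it is judged:
On the way:
1. the tile is carried, pale face up, on the turner, clear of the rack (contact force between turner and tile above 0.5 N and contact force between tile and rack below 0.05 N and contact force between tile and mat below 0.05 N and angle between tile's own z axis and vertical below 0.6 rad), for 0.15 s.
At the end, for the whole second after the job is handed in: The tile lies flat (within 5 degrees) on the mat, dark face up, its middle within 80 mm (mat x) and 90 mm (mat y) of the mat's middle; the turner stands level (within 7 degrees) on its blade on the ledge or mat, let go and not touching the tile; both at rest (angle between tile's own z axis and vertical above 3.05 rad and x of tile_center in the frame of mat between -0.08 and 0.08 m and y of tile_center in the frame of mat between -0.09 and 0.09 m and z of tile_center in the frame of mat below 0.011 m and linear speed of each of tile, turner below 0.02 m/s and angle between turner's own z axis and vertical below 0.12 rad and height (world z) of turner below 0.015 m and contact force between turner and tile below 0.05 N and contact force between turner and the fingers below 0.05 N).
It fails at once if the robot touches the clay tile (contact force between any of the fingers, the arm and tile above 0.2 N).
It fails at once if the tile is raised more than 200 mm above the ledge (height (world z) of tile_center above 0.2 m).
It fails at once if the menorah is pushed more than 20 mm or tipped (distance of menorah from where it was at the start of the episode above 0.02 m or angle between menorah's own z axis and vertical above 0.3 rad).
It fails at once if the plastic cup is pushed more than 20 mm or tipped (distance of cup from where it was at the start of the episode above 0.02 m or angle between cup's own z axis and vertical above 0.3 rad).
It fails at once if the coin dish is pushed more than 20 mm or tipped (distance of coin_dish from where it was at the start of the episode above 0.02 m or angle between coin_dish's own z axis and vertical above 0.3 rad).
It also fails if it takes over 64 s, if anything falls off the work surface, if the arm or the gripper's body presses on something with over 40 N, if the wrist force passes 120 N, or if a joint passes its speed limit or range.

## Working session

There is one attempt and no reset: what is moved stays moved. The work goes in short steps, Python scripts to look and compute and a tool call to move; the robot and the scene stay as the last step left them, time stands still between calls to the robot, and variables do not carry over. Pictures are saved under pics/ and viewed, at most 10 in all, crops included, and the job is handed in when it is done.

Besides the shell and the picture viewer there is one more tool, called after "Request:" by a JSON object that holds its "name" and its "arguments", one argument or row to a line. jog_arm: Moves the arm, as the interface text tells. Its arguments: {"type":"object","properties":{"turn":{"type":"array"},"translation":{"type":"array"},"grip":{"type":"array"},"force":{"type":"number"}},"required":["turn","translation","grip"]}

```bash
mkdir -p pics; ls
cat > h.py <<'E'
import numpy as np, cv2
from scipy.spatial.transform import Rotation as R
from plant import r, cams, models
def ray(cam,u,v):
    p=cams.camera_params(cam); xd=(u-p['cx'])/p['fx']; yd=(v-p['cy'])/p['fy']
    x,y=xd,yd
    for _ in range(20):
        s=1+p['k1']*(x*x+y*y); x,y=xd/s,yd/s
    d=R.from_quat(p['orientation']).apply([x,-y,-1]); return np.array(p['eye']),d
def onz(cam,u,v,z):
    e,d=ray(cam,u,v); return e+d*(z-e[2])/d[2]
def proj(cam,P):
    p=cams.camera_params(cam); c=R.from_quat(p['orientation']).inv().apply(np.array(P)-p['eye'])
    x,y=c[...,0]/-c[...,2],-c[...,1]/-c[...,2]; s=1+p['k1']*(x*x+y*y)
    return np.stack([p['cx']+p['fx']*x*s,p['cy']+p['fy']*y*s],-1)
def snap(cam,name):
    im=cams.snapshot(cam); cv2.imwrite(f'pics/{name}.png',im[:,:,::-1]); return im
E
python3 - <<'E'
from h import *
np.set_printoptions(precision=3,suppress=True)
print(r.get_state())
for c in('scene','top'):
    snap(c,c+'0'); p=cams.camera_params(c);print(c,{k:np.round(v,3) for k,v in p.items()})
    for n in('turner','turner_grip','tile','tile_center','rack','mat','tray_floor','menorah','cup','coin_dish'):
        print(n,[(np.round(d['position'],3),round(d['p'],2)) for d in models.place_of(c,n)])
a=cv2.imread('pics/scene0.png');b=cv2.imread('pics/top0.png')
E
```

```text
pics
{'clock': 0.0, 'q': array([-1.165,  0.69 , -0.195,  1.566,  0.157,  0.902, -0.215]), 'qd': array([-0.   ,  0.001,  0.001,  0.001,  0.   ,  0.001, -0.   ]), 'joint_torque': array([ -0.   , -52.754,  -1.267, -15.342,  -0.053,   0.007,   0.   ]), 'tool_pos': array([0.227, 0.582, 0.257]), 'eef_rot': array([ 0.185,  0.983, -0.001, -0.   ]), 'contact_force': array([ 0.412, -0.153, -0.173]), 'moment': array([-0.041,  0.038, -0.01 ]), 'finger_force': 0.0, 'opening': 0.9978338938360354}
scene {'fx': np.float64(371.502), 'fy': np.float64(371.502), 'cx': np.float64(320.895), 'cy': np.float64(197.718), 'k1': np.float64(-0.084), 'eye': array([1.136, 0.5  , 0.961]), 'orientation': array([0.131, 0.334, 0.871, 0.335])}
turner [(array([0.57 , 0.378, 0.01 ]), 0.92)]
turner_grip [(array([0.476, 0.385, 0.061]), 0.9)]
tile [(array([ 0.347, -0.13 , -0.002]), 0.96), (array([ 0.602, -0.024,  0.036]), 0.86), (array([ 0.466,  0.177, -0.002]), 0.64), (array([ 0.607, -0.317,  0.003]), 0.38)]
tile_center [(array([ 0.353, -0.133,  0.003]), 0.92), (array([ 0.598, -0.022,  0.037]), 0.89), (array([0.463, 0.178,
[... 489 characters left out ...]
699,  0.714])}
turner [(array([0.572, 0.382, 0.012]), 0.87)]
turner_grip [(array([0.482, 0.382, 0.056]), 0.89)]
tile [(array([ 0.605, -0.02 ,  0.03 ]), 0.69), (array([0.463, 0.178, 0.002]), 0.67), (array([ 0.35 , -0.129, -0.001]), 0.56)]
tile_center [(array([ 0.6  , -0.025,  0.039]), 0.96), (array([0.458, 0.175, 0.002]), 0.88), (array([ 0.35 , -0.134,  0.004]), 0.65)]
rack []
mat [(array([ 0.598, -0.315, -0.002]), 0.96)]
tray_floor [(array([0.524, 0.371, 0.01 ]), 0.85), (array([0.57 , 0.382, 0.01 ]), 0.73)]
menorah [(array([ 0.801,  0.063, -0.005]), 0.8)]
cup [(array([ 0.528, -0.559, -0.002]), 0.84), (array([ 0.802,  0.062, -0.001]), 0.66)]
coin_dish [(array([ 0.354, -0.503, -0.003]), 0.76)]
```

View pics/top0.png

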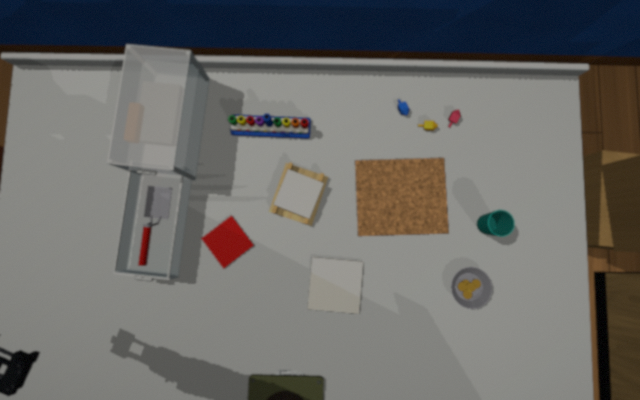

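View pics/scene0.png

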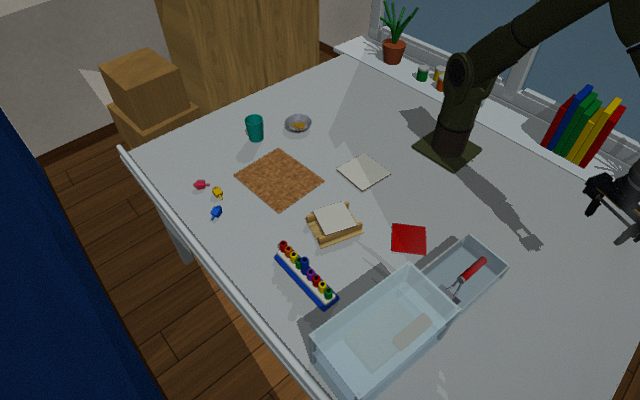

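Top view: the turner sits in the tray at about (150,225) px. The tile on the rack is at (299,193) and the mat at (402,196). The decoys are the red tile at (228,241) and the larger pale one at (336,285). Next I'll measure yaws.

```bash
cat >> h.py <<'E'
def rect(cam,mask,z):
    c,_=cv2.findContours(mask.astype(np.uint8),0,1); c=max(c,key=cv2.contourArea)[:,0,:]
    P=np.array([onz(cam,u,v,z)[:2] for u,v in c]); (m,s,a)=cv2.minAreaRect((P*1000).astype(np.float32))
    return np.round(m,1),np.round(s,1),round(a,1)
E
python3 - <<'E'
from h import *
im=cams.snapshot('top'); hsv=cv2.cvtColor(im,cv2.COLOR_RGB2HSV)
for n,z in(('turner',.03),('tile',.041),('rack',.034),('mat',.004),('menorah',.1)):
    for d in models.masks_of('top',n): print(n,round(d['p'],2),rect('top',d['pixels'],z))
red=(hsv[...,1]>150)&(hsv[...,2]>80)&((hsv[...,0]<8)|(hsv[...,0]>172))
m=red.copy(); m[:,:110]=0;m[:,190:]=0; print('handle',rect('top',m,.058))
x=[0]
s=hsv[150:235,260:335]; cv2.imwrite('pics/rack.png',cv2.resize(np.hstack([im[150:250,260:340],im[185:285,105:185]]),None,fx=4.5,fy=4.5,interpolation=2)[:,:,::-1])
E
```

```text
turner 0.9 (array([504.9, 376.1]), array([ 70.1, 223. ]), 86.3)
tile 0.91 (array([466.7, 171.2]), array([105.7, 105.1]), 39.0)
tile 0.84 (array([603.7, -20.3]), array([112.8, 110.4]), 70.1)
tile 0.71 (array([ 355.2, -128.8]), array([138.1, 139.3]), 85.6)
tile 0.46 (array([504.8, 371.7]), array([ 70.8, 225.8]), 86.5)
rack 0.71 (array([604.1, -21.9]), array([130.8, 150.7]), 72.6)
mat 0.79 (array([ 605.7, -313. ]), array([224.4, 263. ]), 2.4)
menorah 0.68 (array([779.7,  59.1]), array([221.3,  64.4]), 88.6)
handle (array([449.1, 391.4]), array([14.7, 97.9]), 86.1)
```

View pics/rack.png

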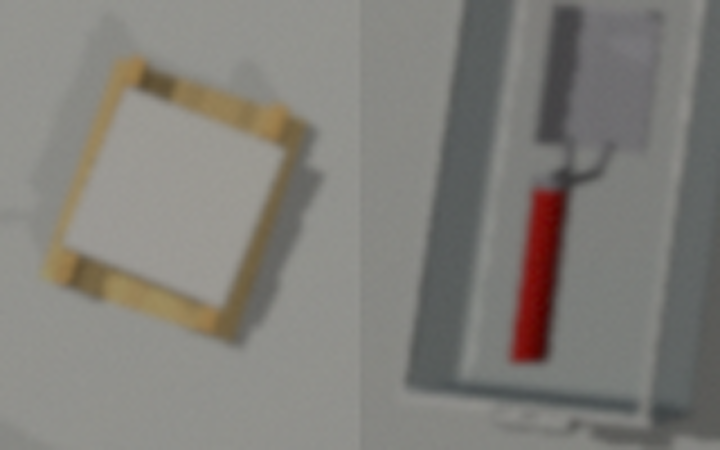

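```bash
cat >> h.py <<'E'
import json
D=R.from_matrix(np.diag([-1.,1,-1]))
def hand(org,yaw,roll=0,lean=0,g=-.098):
    """TCP pose for a turner with origin org (m), yaw, roll (deg), hand leaning lean deg (-=left) relative to turner"""
    T=R.from_euler('ZX',[yaw,roll],degrees=True)
    return np.array(org)+T.apply([g,0,.048]), T*R.from_euler('X',lean,degrees=True)*D
def cur():
    try: d=json.load(open('cmd.json')); return np.array(d[0]),R.from_quat(d[1])
    except Exception: s=r.get_state(); return s['tool_pos'],R.from_quat(s['eef_rot'])
def rows(poses,save=True):
    p0,R0=cur(); 
    for p,Q in poses:
        t=np.round(R0.inv().apply(p-p0),4); w=np.round((R0.inv()*Q).as_rotvec(),3)
        print(w.tolist(),t.tolist())
    if save: json.dump([list(p0+R0.apply(t)),list((R0*R.from_rotvec(w)).as_quat())],open('cmd.json','w'))
E
python3 - <<'E'
from h import *
o=np.array([.571,.381,.010])
rows([hand(o+[0,0,.12],-4),hand(o+[0,0,0],-4)])
E
```

```text
[0.0, -0.0, -0.302] [-0.3, -0.0918, 0.0797]
[0.0, -0.0, -0.302] [-0.3, -0.0918, 0.1997]
```

Request:
{"name": "jog_arm", "arguments": {
  "turn": [
    [0,0,-0.302],
    [0,0,-0.302],
    [0,0,-0.302],
    [0,0,-0.302],
    [0,0,-0.302],
    [0,0,-0.302],
    [0,0,-0.302],
    [0,0,-0.302],
    [0,0,-0.302],
    [0,0,-0.302]
  ],
  "translation": [
    [-0.3,-0.0918,0.0797],
    [-0.3,-0.0918,0.0797],
    [-0.3,-0.0918,0.0797],
    [-0.3,-0.0918,0.0797],
    [-0.3,-0.0918,0.0797],
    [-0.3,-0.0918,0.0797],
    [-0.3,-0.0918,0.0797],
    [-0.3,-0.0918,0.0797],
    [-0.3,-0.0918,0.0797],
    [-0.3,-0.0918,0.0797]
  ],
  "grip": [0.4,0.4,0.4,0.4,0.4,0.4,0.4,0.4,0.4,0.4],
  "force": 50
}}

```text
clock: 2.65
tool_pos: [0.4723, 0.3889, 0.1784]
eef_rot: [0.034, 0.999, 0.0, 0.0]
contact_force: [-0.3, 0.9, 0.5]
opening: 0.598
finger_force: 0.0
```

Run:
```python
from h import *
p,Q=cur(); s=r.get_state(); print(s['clock'],np.round(s['tool_pos']-p,4),(Q.inv()*R.from_quat(s['eef_rot'])).magnitude())
im=snap('wrist','w1')
hsv=cv2.cvtColor(im,cv2.COLOR_RGB2HSV); red=(hsv[...,1]>150)&(hsv[...,2]>60)&((hsv[...,0]<8)|(hsv[...,0]>172))
print(red.sum(), rect('wrist',red,.058))
for n in('turner_grip','turner','tray_floor'): print(n,[(np.round(d['position'],4),round(d['p'],2)) for d in models.place_of('wrist',n)])
print(p)
```

```text
2.65 [-0.0009  0.0011  0.1203] 0.0021143091764104006
13929 (array([453.8, 215.5]), array([88.7, 90.4]), 39.0)
turner_grip [(array([0.4832, 0.3844, 0.0597]), 0.7)]
turner [(array([0.5721, 0.38  , 0.0111]), 0.55)]
tray_floor [(array([0.5222, 0.3717, 0.0067]), 0.7)]
[0.47319186 0.38784292 0.05804638]
```

View pics/w1.png

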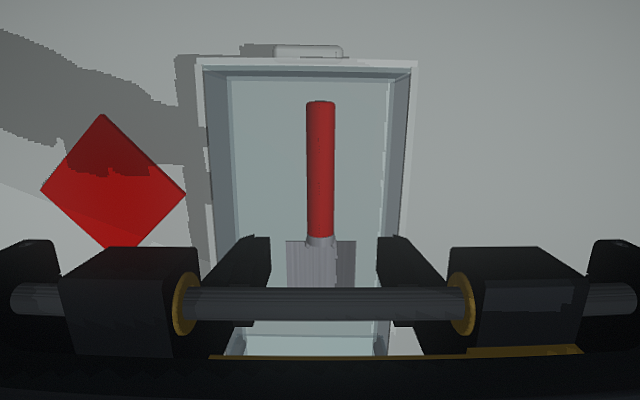

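The wrist view shows the handle centred between the fingers (x≈320 px), so I'll descend, close and lift.

Request:
{"name": "jog_arm", "arguments": {
  "turn": [
    [0,0,0],
    [0,0,0],
    [0,0,0],
    [0,0,0],
    [0,0,0],
    [0,0,0],
    [0,0,0],
    [0,0,0],
    [0,0,0],
    [0,0,0],
    [0,0,0],
    [0,0,0],
    [0,0,0],
    [0,0,0]
  ],
  "translation": [
    [0,0,0.06],
    [0,0,0.1],
    [0,0,0.12],
    [0,0,0.12],
    [0,0,0.12],
    [0,0,0.12],
    [0,0,0.12],
    [0,0,0.12],
    [0,0,0.12],
    [0,0,0.1],
    [0,0,0.07],
    [0,0,0.03],
    [0,0,0],
    [0,0,0]
  ],
  "grip": [0.4,0.4,0.4,0.4,1,1,1,1,1,1,1,1,1,1],
  "force": 50
}}

```text
clock: 4.6
tool_pos: [0.4744, 0.389, 0.1812]
eef_rot: [0.035, 0.999, 0.002, 0.002]
contact_force: [-0.7, 0.5, -1.7]
opening: 0.229
finger_force: 49.7
```

Run:
```python
from h import *
d=json.load(open('cmd.json')); d[0][2]+=.12; json.dump(d,open('cmd.json','w'))
o=np.array([.600,-.30,.005])
rows([hand(o+[0,0,.10],0),hand(o,0)])
```

```text
[0.0, 0.0, -0.07] [-0.0767, -0.6842, 0.025]
[0.0, 0.0, -0.07] [-0.0767, -0.6842, 0.125]
```

Request:
{"name": "jog_arm", "arguments": {
  "turn": [
    [0,0,-0.07],
    [0,0,-0.07],
    [0,0,-0.07],
    [0,0,-0.07],
    [0,0,-0.07],
    [0,0,-0.07],
    [0,0,-0.07],
    [0,0,-0.07],
    [0,0,-0.07],
    [0,0,-0.07],
    [0,0,-0.07],
    [0,0,-0.07],
    [0,0,-0.07],
    [0,0,-0.07],
    [0,0,-0.07],
    [0,0,-0.07],
    [0,0,-0.07],
    [0,0,-0.07]
  ],
  "translation": [
    [0,-0.05,0],
    [0,-0.11,0],
    [-0.02,-0.17,0],
    [-0.04,-0.23,0],
    [-0.06,-0.29,0],
    [-0.0767,-0.35,0.0],
    [-0.0767,-0.41,0.0],
    [-0.0767,-0.47,0],
    [-0.0767,-0.53,0],
    [-0.0767,-0.59,0],
    [-0.0767,-0.65,0.01],
    [-0.0767,-0.6842,0.025],
    [-0.0767,-0.6842,0.025],
    [-0.0767,-0.6842,0.025],
    [-0.0767,-0.6842,0.07],
    [-0.0767,-0.6842,0.105],
    [-0.0767,-0.6842,0.115],
    [-0.0767,-0.6842,0.12]
  ],
  "grip": [1,1,1,1,1,1,1,1,1,1,1,1,1,1,1,1,1,1]
}}

```text
clock: 6.85
tool_pos: [0.5029, -0.2989, 0.0584]
eef_rot: [-0.001, 1.0, 0.0, 0.0]
contact_force: [-0.5, -0.1, -1.3]
opening: 0.227
finger_force: 49.7
```

Run:
```python
from h import *
s=r.get_state(); p,Q=cur(); print(s['q'],np.round(s['tool_pos']-p,4),(Q.inv()*R.from_quat(s['eef_rot'])).as_rotvec(),s['contact_force'])
snap('scene','s2')
for c in('scene','top'):
    cams.snapshot(c)
    for n in('turner','mat'): print(n,[(np.round(d['position'],4),round(d['p'],2)) for d in models.place_of(c,n)])
```

```text
[ 0.64899864  0.94504801 -0.33455999  1.80999006  0.60084841  0.48864644
  1.4769367 ] [0.0009 0.0011 0.0054] [-0.00034374 -0.000825   -0.00185485] [-0.54326218 -0.05881985 -1.26621344]
turner [(array([ 0.5978, -0.3026,  0.0064]), 0.75)]
mat [(array([ 0.6067, -0.3157,  0.0037]), 0.64)]
turner [(array([ 0.6007, -0.3002,  0.0091]), 0.85)]
mat [(array([ 0.6004, -0.3142,  0.0009]), 0.77)]
```

View pics/s2.png

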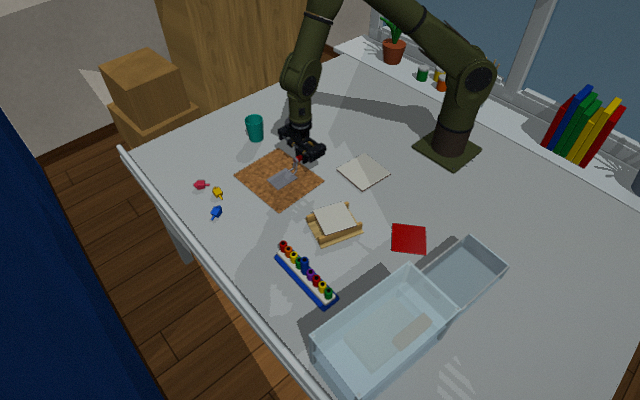

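The turner hangs about 5 mm over the mat at (285,178) px. I'll set it down, open, lean left in place and regrip.

Request:
{"name": "jog_arm", "arguments": {
  "turn": [
    [0,0,0],
    [0,0,0],
    [0,0,0],
    [0,0,0],
    [0,0,0],
    [0.16,0,0],
    [0.32,0,0],
    [0.48,0,0],
    [0.64,0,0],
    [0.785,0,0],
    [0.785,0,0],
    [0.785,0,0]
  ],
  "translation": [
    [0,0,0.003],
    [0,0,0.006],
    [0,0,0.006],
    [0,0,0.006],
    [0,0,0.006],
    [0,0,0.005],
    [0,0,0.005],
    [0,0,0.005],
    [0,0,0.005],
    [0,0,0.005],
    [0,0,0.005],
    [0,0,0.005]
  ],
  "grip": [1,1,0.4,0.4,0.4,0.4,0.4,0.4,0.4,0.4,0.4,0.4]
}}

```text
clock: 8.7
tool_pos: [0.5023, -0.2995, 0.0524]
eef_rot: [-0.0, 0.925, -0.38, -0.0]
contact_force: [-0.9, -0.5, -0.8]
opening: 0.6
finger_force: 0.0
```

Run:
```python
from h import *
p,Q=cur(); Q=Q*R.from_rotvec([.785,0,0]); json.dump([list(p),list(Q.as_quat())],open('cmd.json','w'))
s=r.get_state(); print(s['clock'],s['q'],np.round(s['tool_pos']-p,4),(Q.inv()*R.from_quat(s['eef_rot'])).as_rotvec(),s['contact_force'])
im=cams.snapshot('top'); hsv=cv2.cvtColor(im,cv2.COLOR_RGB2HSV); snap('wrist','w3')
cv2.imwrite('pics/both.png',np.hstack([cv2.resize(im[140:260,330:470],(560,480))[:,:,::-1]]))
for c in('top','wrist'):
    for n in('turner','turner_grip'): print(c,n,[(np.round(d['position'],4),round(d['p'],2)) for d in models.place_of(c,n)])
```

```text
8.7 [-0.29169347  1.22278497  0.64720931  2.05349567  1.72331701  0.17927374
 -0.18775295] [ 0.0003  0.0005 -0.0006] [-0.00461712  0.00036648 -0.00011713] [-0.8778958  -0.4581834  -0.78493777]
top turner [(array([ 0.5981, -0.3004,  0.0042]), 0.58)]
top turner_grip []
wrist turner []
wrist turner_grip [(array([ 0.5128, -0.3001,  0.0534]), 0.89)]
```

View pics/w3.png

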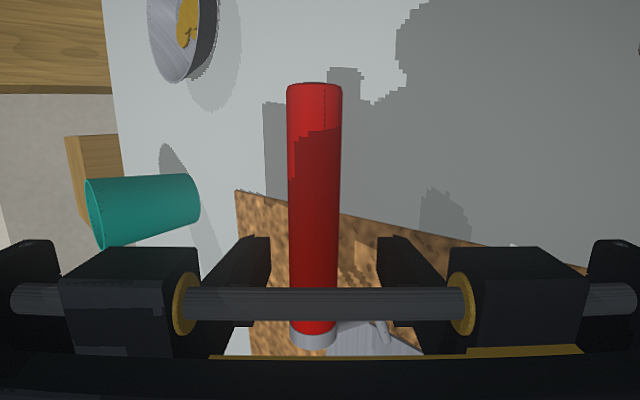

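The handle is centred at (315,200) px. I'll close, lift, and go to the pre-insertion pose above.

Run:
```python
from h import *
u=np.array([np.cos(np.radians(17.5)),-np.sin(np.radians(17.5)),0])
o=np.array([.602,-.022,.014])-.132*u
p,Q=cur(); print(p,o)
rows([(p+[0,0,.10],Q),hand(o+[0,0,.085],-17.5,0,-45),hand(o,-17.5,0,-45)])
```

```text
[ 0.50199386 -0.3000262   0.05297023] [0.47610936 0.01769317 0.014     ]
[0.0, 0.0, 0.0] [-0.0, -0.0707, -0.0707]
[0.001, 0.216, 0.216] [0.1193, 0.1792, -0.3119]
[0.001, 0.216, 0.216] [0.1193, 0.2393, -0.2518]
```

Request:
{"name": "jog_arm", "arguments": {
  "turn": [
    [0,0,0],
    [0,0,0],
    [0,0,0],
    [0,0,0],
    [0,0,0],
    [0,0,0],
    [0,0.05,0.05],
    [0,0.1,0.1],
    [0,0.15,0.15],
    [0,0.216,0.216],
    [0,0.216,0.216],
    [0,0.216,0.216],
    [0,0.216,0.216],
    [0,0.216,0.216],
    [0,0.216,0.216],
    [0,0.216,0.216]
  ],
  "translation": [
    [0,0,0],
    [0,0,0],
    [0,0,0],
    [0,0,0],
    [0,-0.035,-0.035],
    [0,-0.0707,-0.0707],
    [0.02,-0.02,-0.12],
    [0.04,0.03,-0.16],
    [0.06,0.07,-0.2],
    [0.08,0.11,-0.24],
    [0.1,0.15,-0.28],
    [0.1193,0.1792,-0.3119],
    [0.1193,0.1792,-0.3119],
    [0.1193,0.1792,-0.3119],
    [0.1193,0.1792,-0.3119],
    [0.1193,0.1792,-0.3119]
  ],
  "grip": [1,1,1,1,1,1,1,1,1,1,1,1,1,1,1,1],
  "force": 60
}}

```text
clock: 11.0
tool_pos: [0.3829, 0.0453, 0.1491]
eef_rot: [0.142, 0.914, -0.376, -0.06]
contact_force: [-0.2, -0.2, -1.2]
opening: 0.219
finger_force: 59.6
```

Run:
```python
from h import *
p,Q=cur(); p=p+[0,0,.085]
s=r.get_state(); print(s['clock'],s['q'],np.round(s['tool_pos']-p,4),(Q.inv()*R.from_quat(s['eef_rot'])).as_rotvec(),s['contact_force'])
```

```text
11.0 [-0.71575022  0.90174474  0.19633193  2.03946607  0.42848822  0.88103817
  0.32967309] [ 0.0003 -0.0019  0.0021] [-0.00525123  0.0051952   0.00053552] [-0.19980472 -0.20356236 -1.23583606]
```

Request:
{"name": "jog_arm", "arguments": {
  "turn": [
    [0,0,0],
    [0,0,0],
    [0,0,0],
    [0,0,0],
    [0,0,0]
  ],
  "translation": [
    [0,0.025,0.025],
    [0,0.05,0.05],
    [0,0.06,0.06],
    [0,0.06,0.06],
    [0,0.06,0.06]
  ],
  "grip": [1,1,1,1,1]
}}

```text
clock: 11.62
tool_pos: [0.3829, 0.0468, 0.0651]
eef_rot: [0.141, 0.914, -0.375, -0.06]
contact_force: [-0.6, -0.3, -1.0]
opening: 0.215
finger_force: 59.6
```

Run:
```python
from h import *
p,Q=cur(); s=r.get_state(); print(s['q'],np.round(s['tool_pos']-p,4),(Q.inv()*R.from_quat(s['eef_rot'])).as_rotvec(),s['contact_force'])
im=cams.snapshot('top'); im2=cams.snapshot('scene')
for n,z in(('turner',.016),('rack',.034),('tile',.041)):
    for d in models.masks_of('top',n)[:2]: print(n,round(d['p'],2),rect('top',d['pixels'],z))
for c in('top','scene'):
    for n in('turner','rack','tile'): print(c,n,[(np.round(d['position'],4),round(d['p'],2)) for d in models.place_of(c,n)][:2])
a=cv2.resize(im[145:265,240:360],(480,480),interpolation=2)
b=cv2.resize(im2[190:270,280:400],(720,480),interpolation=2)
cv2.imwrite('pics/ins.png',cv2.resize(np.hstack([a,b]),(800,320))[:,:,::-1])
```

```text
[-0.71912696  1.06883896  0.19617689  2.02830032  0.44728334  0.73601357
  0.25775249] [ 0.0003 -0.0004  0.0031] [-0.00604271  0.00362762 -0.00040346] [-0.60466988 -0.3358026  -1.03532071]
turner 0.6 (array([462.3,  22.3]), array([ 72. , 123.4]), 70.8)
rack 0.65 (array([604.5, -22.7]), array([130.1, 155.5]), 73.5)
tile 0.87 (array([603.8, -21.9]), array([109.8, 110.1]), 69.0)
tile 0.79 (array([466.7, 170.1]), array([108.5, 106.3]), 40.7)
top turner [(array([0.474 , 0.0137, 0.0147]), 0.57)]
top rack []
top tile [(array([0.4638, 0.1802, 0.0014]), 0.83), (array([ 0.3516, -0.1325, -0.004 ]), 0.71)]
scene turner [(array([ 0.6059, -0.3206,  0.0045]), 0.35)]
scene rack [(array([ 0.5998, -0.0251,  0.0036]), 0.88)]
scene tile [(array([ 0.6042, -0.0209,  0.0354]), 0.95), (array([ 0.4648,  0.1752, -0.0012]), 0.7)]
```

View pics/ins.png

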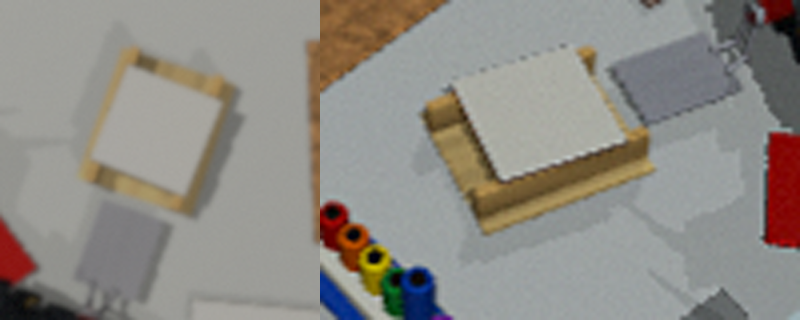

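Blade is in front of the gap, but by eye possibly a few mm to the right, so I'll fit outlines numerically.

```bash
cat > fit.py <<'E'
from h import *
from scipy.optimize import differential_evolution as de
G={}
for c in('top','scene'):
    g=cv2.GaussianBlur(cv2.cvtColor(cams.snapshot(c),cv2.COLOR_RGB2LAB).astype(np.float32),(0,0),1.0)
    G[c]=np.sqrt((cv2.Sobel(g,5,1,0)**2+cv2.Sobel(g,5,0,1)**2).sum(2))
def outline(segs,n=40):
    t=np.linspace(.03,.97,n)[:,None]; return np.vstack([np.array(a)+(np.array(b)-np.array(a))*t for a,b in segs])
def box(x0,x1,y0,y1,sides='fblr'):
    S={'f':((x1,y0),(x1,y1)),'b':((x0,y0),(x0,y1)),'l':((x0,y1),(x1,y1)),'r':((x0,y0),(x1,y0))}
    return [S[k] for k in sides]
def fit(segs,z,x0,cs=('top','scene'),w=.012):
    L=outline(segs)
    def f(v):
        a=np.radians(v[2]); P=np.c_[v[0]+L[:,0]*np.cos(a)-L[:,1]*np.sin(a), v[1]+L[:,0]*np.sin(a)+L[:,1]*np.cos(a), np.full(len(L),z)]
        s=0
        for c in cs:
            q=proj(c,P).astype(np.float32); s-=np.sqrt(cv2.remap(G[c],q[:,:1],q[:,1:],1)).mean()
        return s
    o=de(f,[(x0[0]-w,x0[0]+w),(x0[1]-w,x0[1]+w),(x0[2]-5,x0[2]+5)],seed=1,tol=1e-6); return np.round(o.x,4),round(o.fun,2)
E
python3 - <<'E'
from fit import *
for cs in(('top',),('scene',),('top','scene')):
    print(cs,'blade',fit(box(-.045,.045,-.035,.035),.017,(.476,.017,-17.5),cs),
     'tile',fit(box(-.054,.054,-.054,.054),.041,(.603,-.022,-18),cs),
     'board',fit(box(-.075,.075,-.065,.065),.004,(.603,-.022,-17.5),cs),
     'slats',fit(box(-.075,.075,-.052,.052,'lr')+box(-.075,-.054,-.042,.042,'lr')+box(.054,.075,-.042,.042,'lr'),.034,(.603,-.022,-17.5),cs))
E
```

```text
Traceback (most recent call last):
  File "fit.py", line 20, in fit
    o=de(f,[(x0[0]-w,x0[0]+w),(x0[1]-w,x0[1]+w),(x0[2]-5,x0[2]+5)],seed=1,tol=1e-6); return np.round(o.x,4),round(o.fun,2)
  File "fit.py", line 18, in f
    q=proj(c,P).astype(np.float32); s-=np.sqrt(cv2.remap(G[c],q[:,:1],q[:,1:],1)).mean()
      ~~~~^^^^^
  File "h.py", line 13, in proj
    p=cams.camera_params(cam); c=R.from_quat(p['orientation']).inv().apply(np.array(P)-p['eye'])
ValueError: time passes only in moves, steps and waits
```

Apparently it limits how often params are read without time passing, so I'll cache them.

```bash
sed -i "s/^G={}/G={}; CP={c:cams.camera_params(c) for c in('top','scene')}; import h; h.cams=type('C',(),dict(camera_params=staticmethod(lambda c:CP[c]),snapshot=staticmethod(cams.snapshot)))/" fit.py
python3 - <<'E'
from fit import *
for cs in(('top',),('scene',),('top','scene')):
    print(cs,'blade',fit(box(-.045,.045,-.035,.035),.019,(.476,.017,-17.5),cs),
     'tile',fit(box(-.054,.054,-.054,.054),.041,(.603,-.022,-18),cs),
     'board',fit(box(-.075,.075,-.065,.065),.004,(.603,-.022,-17.5),cs),
     'slats',fit(box(-.075,.075,-.052,.052,'lr')+box(-.075,-.054,-.042,.042,'lr')+box(.054,.075,-.042,.042,'lr'),.034,(.603,-.022,-17.5),cs))
E
```

```text
('top',) blade (array([ 4.74100e-01,  8.70000e-03, -1.81977e+01]), np.float64(-6.31)) tile (array([  0.6037,  -0.0222, -19.9125]), np.float64(-9.22)) board (array([  0.6019,  -0.0323, -17.6956]), np.float64(-7.94)) slats (array([  0.601 ,  -0.0218, -21.3441]), np.float64(-8.63))
('scene',) blade (array([  0.4845,   0.0175, -16.9105]), np.float64(-8.8)) tile (array([  0.602 ,  -0.0214, -20.2096]), np.float64(-11.08)) board (array([  0.6016,  -0.0332, -16.7345]), np.float64(-9.62)) slats (array([  0.5958,  -0.022 , -19.0159]), np.float64(-10.14))
('top', 'scene') blade (array([ 4.83400e-01,  1.67000e-02, -1.75331e+01]), np.float64(-14.01)) tile (array([  0.6024,  -0.0217, -20.3115]), np.float64(-20.21)) board (array([  0.6016,  -0.033 , -16.8523]), np.float64(-17.53)) slats (array([  0.598 ,  -0.0218, -20.1472]), np.float64(-18.46))
```

Run:
```python
from fit import *
sl=box(-.075,.075,-.052,.052,'lr')+box(-.075,-.056,-.042,.042,'lr')+box(.056,.075,-.042,.042,'lr')+box(-.075,.075,-.052,-.042,'fb')+box(-.075,.075,.042,.052,'fb')
bd=box(-.075,.075,-.065,.065,'b')
A,B=outline(sl),outline(bd); L=np.vstack([A,B]); Z=np.r_[np.full(len(A),.034),np.full(len(B),.004)]
def f(v,cs):
    a=np.radians(v[2]); P=np.c_[v[0]+L[:,0]*np.cos(a)-L[:,1]*np.sin(a), v[1]+L[:,0]*np.sin(a)+L[:,1]*np.cos(a),Z]; s=0
    for c in cs:
        q=proj(c,P).astype(np.float32); s-=np.sqrt(cv2.remap(G[c],q[:,:1],q[:,1:],1)).mean()
    return s
for cs in(('top',),('scene',),('top','scene')): 
    o=de(f,[(.588,.616),(-.036,-.008),(-24,-14)],args=(cs,),seed=2); print(cs,np.round(o.x,4),o.fun)
for y in(-17,-18,-19,-20,-21):
    o=de(lambda v:f((v[0],v[1],y),('top','scene')),[(.588,.616),(-.036,-.008)],seed=2); print(y,np.round(o.x,4),o.fun)
```

```text
('top',) [  0.6017  -0.0262 -17.943 ] -8.570352554321289
('scene',) [ 6.12700e-01 -1.62000e-02 -2.09778e+01] -10.191290855407715
('top', 'scene') [  0.6036  -0.0221 -17.4088] -18.524837493896484
-17 [ 0.6036 -0.0224] -18.514083862304688
-18 [ 0.6037 -0.0222] -18.49984359741211
-19 [ 0.6046 -0.0222] -18.352754592895508
-20 [ 0.6042 -0.022 ] -18.156599
-21 [ 0.6046 -0.022 ] -17.865026473999023
```

Run:
```python
from fit import *
def draw(im,c,sc,off,segs,z,v,col):
    a=np.radians(v[2]);
    for s in segs:
        s=np.array(s); P=np.c_[v[0]+s[:,0]*np.cos(a)-s[:,1]*np.sin(a), v[1]+s[:,0]*np.sin(a)+s[:,1]*np.cos(a),[z,z]]
        q=((proj(c,P)-off+.5)*sc).astype(int); cv2.line(im,tuple(map(int,q[0])),tuple(map(int,q[1])),col,1)
out=[]
for c,(x0,y0,w,h) in(('top',(264,160,70,100)),('scene',(300,190,100,70))):
    im=cams.snapshot(c)[y0:y0+h,x0:x0+w]; sc=5.7 if c=='top' else 4.5
    im=np.ascontiguousarray(np.clip(cv2.resize(im,None,fx=sc,fy=sc,interpolation=2).astype(float)*1.4,0,255).astype(np.uint8))
    k=(.6036,-.0222,-17.5)
    draw(im,c,sc,(x0,y0),box(-.075,.075,-.065,.065),.004,k,(0,0,255))
    draw(im,c,sc,(x0,y0),box(-.075,.075,-.052,-.042)+box(-.075,.075,.042,.052),.034,k,(0,160,0))
    draw(im,c,sc,(x0,y0),box(-.045,.045,-.035,.035),.019,(.4815,.016,-17.5),(255,0,0))
    out.append(im)
H=570; out[1]=cv2.copyMakeBorder(out[1],0,H-out[1].shape[0],0,0,0)[:, :400]
cv2.imwrite('pics/ov.png',np.hstack([out[0],out[1]])[:,:,::-1])
```

```text
(no output)
```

View pics/ov.png

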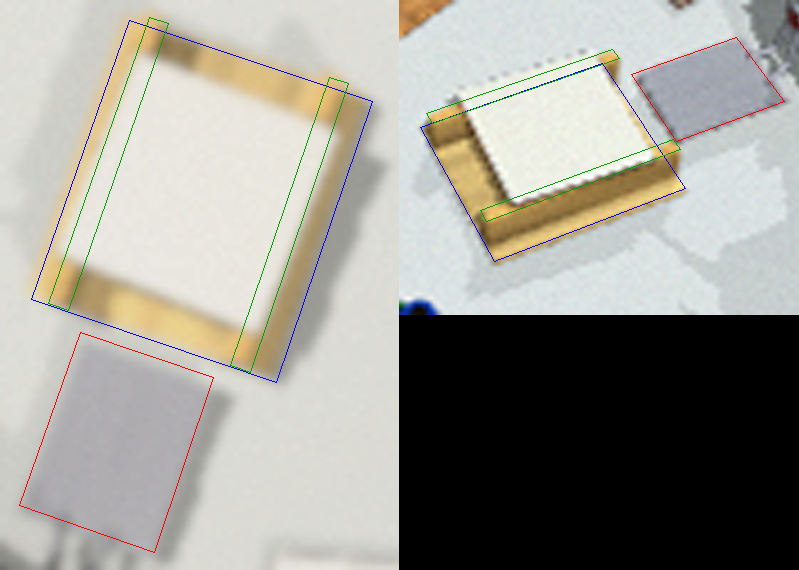

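Overlay: rack and blade outlines both agree within ~2 mm in both views (same small offset), well inside the 7 mm margin. I'll insert along the rack axis.

Request:
{"name": "jog_arm", "arguments": {
  "turn": [
    [0,0,0],
    [0,0,0],
    [0,0,0],
    [0,0,0],
    [0,0,0],
    [0,0,0],
    [0,0,0],
    [0,0,0]
  ],
  "translation": [
    [-0.02,0,0],
    [-0.04,0,0],
    [-0.06,0,0],
    [-0.08,0,0],
    [-0.1,0,0],
    [-0.12,0,0],
    [-0.12,0,0],
    [-0.12,0,0]
  ],
  "grip": [1,1,1,1,1,1,1,1]
}}

```text
clock: 13.68
tool_pos: [0.4958, 0.0112, 0.0635]
eef_rot: [0.14, 0.914, -0.375, -0.061]
contact_force: [-0.9, -0.0, -1.5]
opening: 0.219
finger_force: 59.6
```

Run:
```python
from fit import *
p,Q=cur(); p=p+Q.apply([-.12,0,0]); json.dump([list(p),list(Q.as_quat())],open('cmd.json','w'))
s=r.get_state(); print(s['q'],np.round(s['tool_pos']-p,4),(Q.inv()*R.from_quat(s['eef_rot'])).as_rotvec(),s['contact_force'],s['moment'])
print(fit(box(-.054,.054,-.054,.054),.041,(.603,-.022,-18)))
```

```text
[-0.56186657  1.10157666  0.20974963  1.76212229  0.47726654  0.90272532
  0.43666499] [-0.0011  0.0002  0.0016] [-0.00564988  0.0044962  -0.00304575] [-0.49815751  0.55572103 -1.9627306 ] [ 0.81386535 -0.15648256 -0.01694794]
(array([  0.6024,  -0.0217, -20.3099]), np.float64(-21.11))
```

Request:
{"name": "jog_arm", "arguments": {
  "turn": [
    [0,0,0],
    [0,0,0],
    [0,0,0],
    [0,0,0],
    [0,0,0],
    [0,0,0],
    [0,0,0],
    [0,0,0],
    [0,0,0],
    [0,0,0]
  ],
  "translation": [
    [0,-0.005,-0.005],
    [0,-0.008,-0.008],
    [0,-0.011,-0.011],
    [0,-0.014,-0.014],
    [0,-0.018,-0.018],
    [0,-0.022,-0.022],
    [0,-0.027,-0.027],
    [0,-0.032,-0.032],
    [0,-0.032,-0.032],
    [0,-0.032,-0.032]
  ],
  "grip": [1,1,1,1,1,1,1,1,1,1]
}}

```text
clock: 15.02
tool_pos: [0.497, 0.0106, 0.1089]
eef_rot: [0.141, 0.914, -0.375, -0.06]
contact_force: [-0.2, 0.0, -3.3]
opening: 0.225
finger_force: 59.9
```

Run:
```python
from fit import *
p,Q=cur(); p=p+Q.apply([0,-.032,-.032]); json.dump([list(p),list(Q.as_quat())],open('cmd.json','w'))
s=r.get_state(); print(s['q'],np.round(s['tool_pos']-p,4),(Q.inv()*R.from_quat(s['eef_rot'])).as_rotvec(),s['contact_force'],s['moment'])
zt=s['tool_pos'][2]-.048+.009
for cs in(('top',),('scene',),('top','scene')): print(zt,fit(box(-.054,.054,-.054,.054),zt,(.603,-.022,-20),cs))
print(fit(box(-.11,.11,-.13,.13),.004,(.603,-.314,0)))
```

```text
[-0.56080883  1.02397591  0.21171148  1.77053474  0.47261742  0.9626106
  0.47254286] [-0.0001 -0.0006  0.0015] [-0.0058757   0.00413303 -0.00179208] [-0.75484177  0.70020364 -4.29754446] [ 1.08377945 -0.03113413  0.00907922]
0.0697126059815293 (array([  0.602 ,  -0.0244, -21.3689]), np.float64(-9.24))
0.0697126059815293 (array([  0.6035,  -0.0212, -20.5918]), np.float64(-10.99))
0.0697126059815293 (array([  0.6026,  -0.023 , -20.9399]), np.float64(-19.86))
(array([ 0.6052, -0.3149,  2.8689]), np.float64(-23.24))
```

Tile is on the blade (force −3.3 N, tile centred within 1 mm laterally, ~8 mm ahead of blade centre). Now carry it over to the mat.

Run:
```python
from h import *
p,Q=cur(); t=np.array([.531,-.199,p[2]])
rows([(t,Q),(np.array([t[0],t[1],.080]),Q)])
```

```text
[0.0, 0.0, 0.0] [-0.0955, -0.1345, 0.1346]
[0.0, 0.0, 0.0] [-0.0955, -0.1152, 0.1538]
```

Request:
{"name": "jog_arm", "arguments": {
  "turn": [
    [0,0,0],
    [0,0,0],
    [0,0,0],
    [0,0,0],
    [0,0,0],
    [0,0,0],
    [0,0,0],
    [0,0,0],
    [0,0,0],
    [0,0,0],
    [0,0,0],
    [0,0,0],
    [0,0,0],
    [0,0,0],
    [0,0,0],
    [0,0,0],
    [0,0,0],
    [0,0,0]
  ],
  "translation": [
    [-0.003,-0.004,0.004],
    [-0.009,-0.013,0.013],
    [-0.017,-0.025,0.025],
    [-0.026,-0.037,0.037],
    [-0.035,-0.049,0.049],
    [-0.044,-0.062,0.062],
    [-0.053,-0.075,0.075],
    [-0.062,-0.087,0.087],
    [-0.071,-0.1,0.1],
    [-0.079,-0.112,0.112],
    [-0.086,-0.122,0.122],
    [-0.092,-0.13,0.13],
    [-0.0955,-0.1345,0.1345],
    [-0.0955,-0.1345,0.1345],
    [-0.0955,-0.13,0.139],
    [-0.0955,-0.122,0.147],
    [-0.0955,-0.1152,0.1538],
    [-0.0955,-0.1152,0.1538]
  ],
  "grip": [1,1,1,1,1,1,1,1,1,1,1,1,1,1,1,1,1,1]
}}

```text
clock: 17.38
tool_pos: [0.5301, -0.199, 0.079]
eef_rot: [0.14, 0.914, -0.375, -0.061]
contact_force: [0.2, 0.3, -3.1]
opening: 0.224
finger_force: 59.7
```

```bash
cat > flip.py <<'E'
from h import *
YAW=-17.5; A=R.from_euler('Z',YAW,degrees=True)
def seq(P,ang):
    """P: world hinge point beside the blade centre, on the mat; ang: tile angles"""
    out=[]
    for f in ang:
        d=np.interp(f,[12,15,20,25],[0,1.5,3,4]); th=f+d
        C=np.array(P)+A.apply([0,.089*np.cos(np.radians(f)),.089*np.sin(np.radians(f))])
        T=A*R.from_euler('X',th,degrees=True); o=C-T.apply([0,.035,.002])
        out.append(hand(o,YAW,th,-45,-.103))
    return out
E
python3 - <<'E'
from fit import *
from flip import *
p,Q=cur(); s=r.get_state(); print(s['clock'],s['q'],np.round(s['tool_pos']-p,4),(Q.inv()*R.from_quat(s['eef_rot'])).as_rotvec(),s['contact_force'])
zt=s['tool_pos'][2]-.048+.009
f=fit(box(-.054,.054,-.054,.054),zt,(.637,-.232,-20)); print(f)
print('tile in turner',A.inv().apply(np.r_[f[0][:2],zt]-s['tool_pos']))
c=p+A.apply([.103,0,-.048]); P=c+A.apply([0,-.054,0]); P[2]=.004; print('P',P)
rows(seq(P,[12,16,21,27,34,41,48,55,62]))
E
```

```text
17.475 [-0.26631263  1.08858279  0.3218537   1.78933561  0.67477346  0.72970765
  0.58976527] [-0.0005 -0.0005  0.    ] [-0.00544717  0.00407084 -0.00189487] [-0.20130771 -0.42516198 -3.14200248]
(array([  0.6349,  -0.231 , -19.9643]), np.float64(-25.06))
tile in turner [ 0.1090149   0.00135627 -0.039     ]
P [ 0.61298889 -0.28144528  0.004     ]
[-0.21, 0.0, 0.0] [0.0, 0.0064, 0.0216]
[-0.311, 0.0, 0.0] [0.0, 0.0018, 0.0242]
[-0.423, 0.0, 0.0] [0.0, -0.0036, 0.027]
[-0.542, 0.0, 0.0] [0.0, -0.01, 0.0301]
[-0.664, 0.0, 0.0] [0.0, -0.0173, 0.0337]
[-0.786, 0.0, 0.0] [0.0, -0.0242, 0.0382]
[-0.908, 0.0, 0.0] [0.0, -0.0304, 0.0434]
[-1.03, 0.0, 0.0] [0.0, -0.036, 0.0494]
[-1.152, 0.0, 0.0] [0.0, -0.0408, 0.056]
```

Run:
```python
from flip import *
p,Q=cur(); d=json.load(open('cmd.json'))
# cmd.json holds the phi=62 pose now; restore the pose commanded at present
T=R.from_rotvec([1.152,0,0]); Qs=Q*T; ps=p-Qs.apply([0,-.0408,.056]); json.dump([list(ps),list(Qs.as_quat())],open('cmd.json','w')); print(ps)
P=ps+A.apply([.103,-.054,-.048]); P[2]=.004
S=seq(P,[69,76,83,90]); q,L=S[-1]
for k in((3,.010,.003),(3,.025,.006),(3,.035,.008)):
    S.append((q+A.apply([0,-k[1],k[2]]),R.from_rotvec(A.apply([np.radians(k[0]),0,0]))*L))
rows(S)
print(S[3][0],S[-1][0])
```

```text
[ 0.53099415 -0.19897187  0.0800416 ]
[-1.275, 0.0, 0.0] [0.0, -0.0448, 0.0632]
[-1.397, 0.0, 0.0] [0.0, -0.0478, 0.0707]
[-1.519, 0.0, 0.0] [0.0, -0.0499, 0.0786]
[-1.641, 0.0, 0.0] [0.0, -0.0511, 0.0867]
[-1.693, 0.0, 0.0] [0.0, -0.0603, 0.0917]
[-1.693, 0.0, 0.0] [0.0, -0.073, 0.1002]
[-1.693, 0.0, 0.0] [0.0, -0.0815, 0.1058]
[ 0.50169143 -0.29190822  0.05487646] [ 0.49116673 -0.32528832  0.06287646]
```

Request:
{"name": "jog_arm", "arguments": {
  "turn": [
    [-0.1,0,0],
    [-0.21,0,0],
    [-0.21,0,0],
    [-0.311,0,0],
    [-0.423,0,0],
    [-0.542,0,0],
    [-0.664,0,0],
    [-0.786,0,0],
    [-0.908,0,0],
    [-1.03,0,0],
    [-1.152,0,0],
    [-1.275,0,0],
    [-1.397,0,0],
    [-1.519,0,0],
    [-1.641,0,0],
    [-1.693,0,0],
    [-1.693,0,0],
    [-1.693,0,0],
    [-1.693,0,0]
  ],
  "translation": [
    [0,0.003,0.011],
    [0,0.0064,0.0216],
    [0,0.0064,0.0216],
    [0,0.0018,0.0242],
    [0,-0.0036,0.027],
    [0,-0.01,0.0301],
    [0,-0.0173,0.0337],
    [0,-0.0242,0.0382],
    [0,-0.0304,0.0434],
    [0,-0.036,0.0494],
    [0,-0.0408,0.056],
    [0,-0.0448,0.0632],
    [0,-0.0478,0.0707],
    [0,-0.0499,0.0786],
    [0,-0.0511,0.0867],
    [0,-0.0603,0.0917],
    [0,-0.073,0.1002],
    [0,-0.0815,0.1058],
    [0,-0.0815,0.1058]
  ],
  "grip": [1,1,1,1,1,1,1,1,1,1,1,1,1,1,1,1,1,1,1]
}}

```text
clock: 19.85
tool_pos: [0.491, -0.3263, 0.063]
eef_rot: [0.138, 0.887, 0.435, 0.066]
contact_force: [-0.3, 0.6, -0.5]
opening: 0.223
finger_force: 59.4
```

Run:
```python
from h import *
p,Q=cur(); s=r.get_state(); print(s['clock'],s['q'],np.round(s['tool_pos']-p,4),(Q.inv()*R.from_quat(s['eef_rot'])).as_rotvec(),s['contact_force'])
out=[]
for c,(x0,y0,w,h) in(('top',(340,140,130,130)),('scene',(220,110,160,130))):
    im=cams.snapshot(c)[y0:y0+h,x0:x0+w]; out.append(cv2.resize(im,(400,int(400*h/w)),interpolation=2))
H=400; out=[cv2.copyMakeBorder(o,0,H-o.shape[0],0,0,0) for o in out]
cv2.imwrite('pics/fl.png',np.clip(np.hstack(out)[:,:,::-1]*1.3,0,255))
for c in('top','scene'):
    for n in('tile','turner'): print(c,n,[(np.round(d['position'],4),round(d['p'],2)) for d in models.place_of(c,n)][:4])
```

```text
19.85 [ 1.29068428  1.38874774 -0.9790386   1.39571477  0.18277551  1.05872996
  1.87420823] [-0.0002 -0.001   0.    ] [-0.0034405   0.00050547  0.00336757] [-0.28874758  0.60939978 -0.48482512]
top tile [(array([ 0.6038, -0.365 ,  0.0061]), 0.85), (array([0.4635, 0.1784, 0.002 ]), 0.79), (array([ 0.3498, -0.1328, -0.0014]), 0.68)]
top turner [(array([ 0.5999, -0.3083,  0.0658]), 0.58), (array([ 0.4982, -0.331 ,  0.0616]), 0.55)]
scene tile [(array([ 0.4673,  0.1743, -0.0033]), 0.94), (array([ 0.3489, -0.1287, -0.0017]), 0.86), (array([ 0.6022, -0.3659,  0.0123]), 0.61), (array([ 8.006e-01,  7.070e-02, -4.000e-04]), 0.43)]
scene turner [(array([ 0.5991, -0.3105,  0.0648]), 0.63), (array([ 0.353 , -0.51  ,  0.0017]), 0.28)][ WARN:0@1.495] global loadsave.cpp:1063 imwrite_ Unsupported depth image for selected encoder is fallbacked to CV_8U.
```

View pics/fl.png

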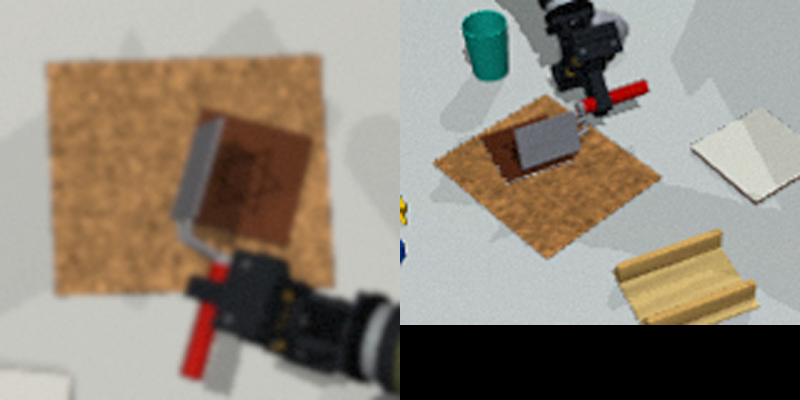

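Tile lies flat on the mat, dark star face up, at about (255,180) px in the left crop; the blade stands clear on edge to its left. Next I'll raise the turner, roll it back and lay it down.

Run:
```python
from flip import *
p,Q=cur(); o=np.array([.627,-.241,.0045])
mid=p+A.apply([0,.05,.05])
W=[(mid,Q)]
for th in(77,57,37,17,0): W.append(hand(o+[0,0,.065],YAW,th,-45,-.103))
W+=[hand(o+[0,0,.01],YAW,0,-45,-.103),hand(o,YAW,0,-45,-.103)]
rows(W); print(mid)
```

```text
[0.0, 0.0, 0.0] [-0.0, 0.0702, 0.0086]
[0.349, -0.0, 0.0] [-0.0012, 0.0596, 0.048]
[0.698, -0.0, 0.0] [-0.0012, 0.0757, 0.0436]
[1.047, -0.0, 0.0] [-0.0012, 0.0923, 0.0451]
[1.396, -0.0, 0.0] [-0.0012, 0.1074, 0.0521]
[1.693, 0.0, 0.0] [-0.0012, 0.1177, 0.0619]
[1.693, 0.0, 0.0] [-0.0012, 0.0744, 0.0958]
[1.693, 0.0, 0.0] [-0.0012, 0.0665, 0.1019]
[ 0.50622276 -0.27761223  0.1129241 ]
```

Request:
{"name": "jog_arm", "arguments": {
  "turn": [
    [0,0,0],
    [0,0,0],
    [0.17,0,0],
    [0.349,0,0],
    [0.52,0,0],
    [0.698,0,0],
    [0.87,0,0],
    [1.047,0,0],
    [1.22,0,0],
    [1.396,0,0],
    [1.55,0,0],
    [1.693,0,0],
    [1.693,0,0],
    [1.693,0,0],
    [1.693,0,0],
    [1.693,0,0],
    [1.693,0,0],
    [1.693,0,0],
    [1.693,0,0]
  ],
  "translation": [
    [0,0.035,0.004],
    [0,0.0702,0.0086],
    [0,0.065,0.03],
    [-0.001,0.0596,0.048],
    [-0.001,0.067,0.046],
    [-0.001,0.0757,0.0436],
    [-0.001,0.084,0.044],
    [-0.001,0.0923,0.0451],
    [-0.001,0.1,0.049],
    [-0.001,0.1074,0.0521],
    [-0.001,0.113,0.057],
    [-0.001,0.1177,0.0619],
    [-0.001,0.1177,0.0619],
    [-0.001,0.1177,0.0619],
    [-0.001,0.095,0.08],
    [-0.001,0.0744,0.0958],
    [-0.001,0.07,0.099],
    [-0.001,0.0665,0.1019],
    [-0.001,0.0665,0.1019]
  ],
  "grip": [1,1,1,1,1,1,1,1,1,1,1,1,1,1,1,1,1,1,1]
}}

```text
clock: 22.52
tool_pos: [0.528, -0.2114, 0.0539]
eef_rot: [0.142, 0.914, -0.376, -0.06]
contact_force: [-0.3, 0.4, -0.8]
opening: 0.223
finger_force: 59.7
```

Run:
```python
from h import *
p,Q=cur(); s=r.get_state(); print(s['clock'],s['q'],np.round(s['tool_pos']-p,4),(Q.inv()*R.from_quat(s['eef_rot'])).as_rotvec(),s['contact_force'],s['tool_pos'])
```

```text
22.525 [-0.20969438  1.1214144   0.25281399  1.78633262  0.77774494  0.73167246
  0.48739802] [-0.0007 -0.0014  0.0013] [-0.00544959  0.0042854   0.00090798] [-0.30204508  0.38449283 -0.81225781] [ 0.52804252 -0.21144426  0.05385409]
```

Request:
{"name": "jog_arm", "arguments": {
  "turn": [
    [0,0,0],
    [0,0,0],
    [0,0,0],
    [0,0,0],
    [0,0,0],
    [0,0,0],
    [0,0,0],
    [0,0,0],
    [0,0,0],
    [0,0,0],
    [0,0,0]
  ],
  "translation": [
    [0,0.0008,0.0008],
    [0,0.0015,0.0015],
    [0,0.0015,0.0015],
    [0,0.0015,0.0015],
    [0,0.0015,0.0015],
    [0,0.0015,0.0015],
    [0,0,-0.02],
    [0,0,-0.05],
    [0,0,-0.1],
    [0,0,-0.13],
    [0,0,-0.13]
  ],
  "grip": [1,1,1,0.5,0.4,0.4,0.4,0.4,0.4,0.4,0.4]
}}

```text
clock: 23.9
tool_pos: [0.5578, -0.1211, 0.1456]
eef_rot: [0.14, 0.915, -0.374, -0.058]
contact_force: [-0.2, 0.0, 0.2]
opening: 0.601
finger_force: 0.0
```

Run:
```python
from h import *
s=r.get_state(); print(s['clock'],s['contact_force'],s['tool_pos'])
out=[]
for c,(x0,y0,w,h) in(('top',(340,140,130,130)),('scene',(220,110,160,130))):
    im=cams.snapshot(c)[y0:y0+h,x0:x0+w]; out.append(cv2.resize(im,(400,int(400*h/w)),interpolation=2))
out=[cv2.copyMakeBorder(o,0,400-o.shape[0],0,0,0) for o in out]
cv2.imwrite('pics/end.png',np.hstack(out)[:,:,::-1])
for c in('top','scene'):
    for n in('tile','turner','turner_grip','cup','coin_dish','menorah','mat'): print(c,n,[(np.round(d['position'],4),round(d['p'],2)) for d in models.place_of(c,n)][:3])
```

```text
23.9 [-0.20796382  0.04737943  0.18559077] [ 0.55779635 -0.12109703  0.14556722]
top tile [(array([4.643e-01, 1.780e-01, 3.000e-04]), 0.98), (array([ 0.6035, -0.362 ,  0.0061]), 0.9), (array([ 0.3523, -0.1327, -0.0006]), 0.76)]
top turner []
top turner_grip [(array([ 0.5357, -0.2149,  0.0511]), 0.61)]
top cup [(array([ 0.5283, -0.5579, -0.003 ]), 0.65)]
top coin_dish [(array([ 0.6039, -0.3655,  0.0096]), 0.66), (array([ 0.5991, -0.3674,  0.0076]), 0.59), (array([ 0.3531, -0.5044, -0.0019]), 0.55)]
top menorah [(array([ 0.8032,  0.0663, -0.0033]), 0.95)]
top mat [(array([ 0.5991, -0.317 , -0.0011]), 0.7)]
scene tile [(array([ 0.6021, -0.3651,  0.0104]), 0.85), (array([ 0.3498, -0.1272, -0.0033]), 0.77), (array([ 0.4632,  0.1746, -0.0005]), 0.55)]
scene turner [(array([ 0.6229, -0.2441,  0.0051]), 0.78), (array([ 0.5287, -0.2108,  0.0557]), 0.65), (array([0.5216, 0.3728, 0.0119]), 0.18)]
scene turner_grip [(array([ 0.5311, -0.2119,  0.0575]), 0.7)]
scene cup [(array([ 0.5293, -0.5637, -0.0021]), 0.73)]
scene coin_dish []
scene menorah []
scene mat [(array([ 0.6051, -0.3192,  0.0012]), 0.93)]
```

View pics/end.png

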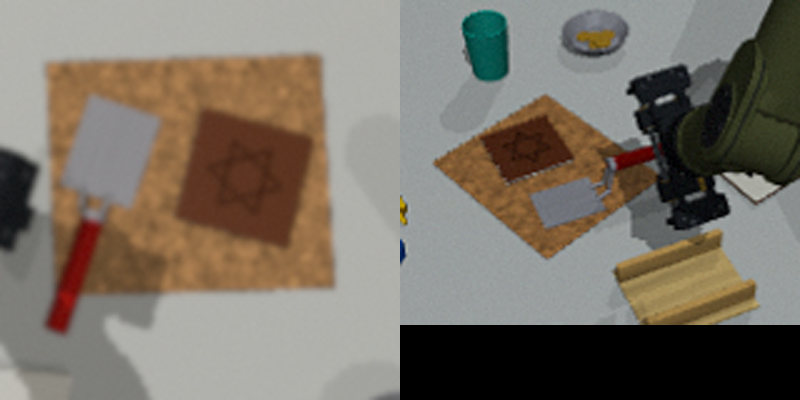

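The tile lies dark side up at (245,178) px in the crop. The turner stands on its blade, clear of the tile, and the bystanders have not moved. Handing in.

```bash
python3 -c "
from plant import r
print(r.finish_job())"
```

```text
the job is handed in; nothing more can be done
None
```

The job is handed in, with no verdict returned; in the last pictures the tile lies flat on the mat with its dark star face up, the turner stands on its blade beside it without touching, and the cup, menorah and coin dish have not moved.

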